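# Fetch the spice tin from behind the pantry jars

## Task

The low spice tin is hemmed in at the back of the wooden tray by the glass jar, the pepper mill and the white canister. First stand all three of them on the chopping board, then set the tin in the middle of the kitchen scale's round pan, and finally put the jar, the mill and the canister each back on the very spot where it stood at the start. Keep them and the tin upright, and leave the salt shaker, the mug and the spoon where they are.

Things in the scene. Friction and masses are not known exactly. Their poses are not given: they have to be found in the camera images.
- glass_jar: Loose clear glass jar with a white paper band and a narrower steel screw lid, 120 mm tall; glass body 62 mm in diameter and straight to 96 mm above its underside, lid 54 mm in diameter; 0.25 to 0.45 kg. Stands on one of the three cork spots of the tray, which one differs from start to start. Origin at the centre of its underside, z up along its axis; round, so its yaw means nothing.
- pepper_mill: Loose turned wooden pepper mill with a small steel ball on top, 133 mm tall; foot 58 mm in diameter, waist 46 mm at 40 to 52 mm up, straight barrel 54 mm in diameter from 66 to 98 mm up, a good place to grip; narrower head above; 0.2 to 0.4 kg. Stands on another of the three cork spots. Origin at the centre of its underside, z up along its axis; round, so its yaw means nothing.
- canister: Loose white ceramic canister, 64 mm in diameter and straight to 102 mm up, with a light wooden lid and knob on top (does not come off), 124 mm tall in all; 0.3 to 0.52 kg. Stands on another of the three cork spots. Origin at the centre of its underside, z up along its axis; round, so its yaw means nothing.
- tin: Loose low round metal spice tin, 55 mm in diameter, 46 mm tall, 0.12 kg. It stands at the back of the tray with about 4 to 12 mm between it and each of the three tall things around it. Origin at the centre of its underside, z up along its axis; round, so its yaw means nothing.
- tray: Fixed dark wooden tray, 190 mm (its x) by 220 mm (its y), floor 8 mm thick, walls 6 mm thick and 30 mm high over the counter. Origin at the centre of its underside; its x points away from the robot (turned up to 0.25 rad), y to the left. Three flush cork discs, 68 mm across, mark the spots of the tall things at (x, y) = (-36, 0), (30, 66) and (30, -66) mm, good to 3 mm; the tin stands at (30, 0).
- board: Fixed light wooden chopping board, 260 mm (its x) by 180 mm (its y), 18 mm thick, empty, to the left or to the right of the tray. Origin at the centre of its underside; x roughly away from the robot (turned up to 0.15 rad), z up. It is the side area.
- scale: Fixed flat white kitchen scale on the other side of the tray from the board, with a round steel pan 132 mm in diameter whose top is 28 mm above the counter. Origin at counter height straight below the centre of the pan; the white housing, 190 by 150 mm and 20 mm high, reaches 115 mm to -x (dark display) and 75 mm to +x and to each side. The pan does not give.
- salt_shaker: Bystander, leave alone: small loose glass salt shaker with a steel top, 26 mm in diameter, 43 mm tall, in the tray's corner near its (-66, 84) mm. Origin at the centre of its underside.
- mug: Bystander, leave alone: loose blue mug, 80 mm in diameter, 85 mm tall, its handle to the left, behind the tray on the left. Origin at the centre of its underside.
- spoon: Bystander, leave alone: loose wooden spoon, 170 mm long, lying crosswise on the counter between the robot and the tray. Origin at its middle, its x along the spoon.
There are look-alikes about, which are no part of the job. Of the things that look like the pepper_mill, the smaller one is meant.

How it is judged:
By the outcome, as a careful person would: the job done as asked, in the order asked, and still so for the second after the job is handed in, with the robot touching nothing.
It also fails if it takes over 144 s, if anything falls off the work surface, if the arm or the gripper's body presses on something with over 40 N, if the wrist force passes 120 N, or if a joint passes its speed limit or range.

## Robot

A 6-joint arm with a two-finger parallel gripper is mounted at the origin on the work surface. World frame = base frame: x ahead of the robot, y to its left, z up, the work surface at z = 0. Lengths are in m, angles in rad, forces in N, time in s.
With the tool pointing down it reaches from about 0.225 to 0.875 m from the base axis. Payload 3.4 kg.
Tool frame: the origin (TCP) lies at the very end of the fingers, on their centre line; the grasp point (between the pads) lies 19 mm behind it; z points along the fingers, y is the line along which they close (so a half turn about z gives the same grasp; the last joint's range is limited). The gripper opens to 85 mm and grips with 20 to 120 N. Pads are 22 mm wide; open, the fingers measure 114 mm over their backs; the gripper's body (76 mm by 85 mm) begins 54 mm behind the grasp point. The pads swing forward as they close: fully open they stand 13 mm farther back than shut.
Start: joints at [1.003, 0.276, 1.505, -0, 1.361, -0.121], TCP at [0.248, 0.519, 0.231] pointing down, gripper open.
Joint ranges: [-2.89, 2.89], [-0.75, 2.08], [0.22, 2.7], [-1.18, 4.32], [0.11, 2.71], [-2.7, 2.7]. Speed limits (rad/s): [2.57, 2.57, 3.14, 3.14, 3.14, 3.14].

## Interface

Orientations are given as a unit quaternion [x, y, z, w].
In Python, from workcell import r gives the robot as it stands.
- The arm moves only by the shell command python3 -m inch 'ROWS' [FORCE]. ROWS is JSON, one flat list of numbers, 7 for each row, row after row: the shift along the world's x, y, z in cm, then the turn, a rotation vector about the world's x, y, z in degrees, then the opening, from -1 (shut) to 1 (fully open). In form: [x, y, z, rx, ry, rz, gripper, x, y, z, rx, ry, rz, gripper, ...]. A call has 1 to 8 rows; each row shifts and turns the commanded pose from where the row before left it; what a row does not reach is not made up. A row lasts 1/8 s, in which the tool goes at most 62.5 mm and 10.7 degrees, less where a joint would pass 70% of its speed; a pose out of reach is approached as far as the arm can. A call with a gripper value outside its range is refused whole. The fingers move at their own pace and stop on an object; FORCE is the grip in N (left out, the last holds). Time passes only in rows, so rows that do not move let the fingers close. It gives the time, the measured TCP pose, the force, the opening and the grip force at its end, in the units of the state.
- r.read_state(): the state, without advancing time (a new reading comes with each control period).
- r.snapshot(name): name is "scene" or "top" or "wrist"; returns the picture (420x560x3 uint8, red, green, blue); there is no depth.
- r.camera_info(name): a dict with "fx", "fy", "cx", "cy" (pixels), "k1" (the pictures are not rectified: a ray, as slopes to the right and down, at radius r is drawn at 1 + k1 r^2 times it, then the intrinsics apply), "R" (3x3) and "t" (3): a world point X has camera coordinates R X + t; the wrist camera has in their place "tool_from_camera" (4x4, takes a point from camera to tool coordinates, whose origin is the TCP and whose axes are the flange's). Camera axes: x right, y down, z forward; pixel columns grow to the right and rows downward; lengths in m; the calibration is good to about 2 mm. A picture is of the moment at which its call begins: read the wrist's pose just before it. camera_info takes no time and is no camera call.
- r.close_job(): hands the job in; it is judged then, once.
The state is a dict: "time_s": time; "qpos": joint angles; "dq": joint speeds; "tau": joint torques, N m; "position": TCP position; "eef_rot": TCP orientation; "force": force on the tool from outside, world axes, zero at the start; "wrist_torque": the same for the moment, N m; "opening": finger opening in m; "grasp_force": force on a finger pad.
Only numpy, scipy, OpenCV 4.12 (cv2) and the standard library are available. Lean on these libraries where they do the work, as an engineer would, in place of code of your own. Each camera call takes 0.05 s, during which the arm holds its last target. There are 200 camera calls.

## Working session

There is one attempt and no reset: what is moved stays moved. The work goes in short steps, Python scripts to look and compute and a shell command to move; the robot and the scene stay as the last step left them, time stands still between calls to the robot, and variables do not carry over. Pictures are saved under pics/ and viewed, at most 14 in all, crops included, and the job is handed in when it is done.

```bash
ls; mkdir -p pics; cat > h.py <<'E'
import numpy as np, cv2
from workcell import r
def snap(cam,name):
    im=r.snapshot(cam); cv2.imwrite('pics/'+name+'.png',cv2.cvtColor(im,cv2.COLOR_RGB2BGR)); return im
def cam(name):
    c=r.camera_info(name); return c
def und(c,uv):
    K=np.array([[c['fx'],0,c['cx']],[0,c['fy'],c['cy']],[0,0,1.]])
    return cv2.undistortPoints(np.array(uv,float).reshape(-1,1,2),K,np.array([c['k1'],0,0,0,0.])).reshape(-1,2)
def px2w(name,uv,z):
    c=cam(name); R=np.array(c['R']);t=np.array(c['t']); o=-R.T@t
    out=[]
    for x,y in und(c,uv):
        d=R.T@np.array([x,y,1]); out.append(o+d*(z-o[2])/d[2])
    return np.array(out)
def w2px(name,P):
    c=cam(name); X=np.array(P,float)@np.array(c['R']).T+np.array(c['t']); s=X[:,:2]/X[:,2:]
    s=s*(1+c['k1']*(s**2).sum(1,keepdims=True)); return s*[c['fx'],c['fy']]+[c['cx'],c['cy']]
E
python3 - <<'E'
from h import *
a=snap('top','top0');b=snap('scene','scene0')
for n in('top','scene'):
    c=cam(n);print(n,c['fx'],c['k1'],-np.array(c['R']).T@np.array(c['t']))
s=r.read_state();print(s)
E
```

```text
pics
top 413.1070746125695 -0.026393194432668774 [ 0.38269396 -0.00770905  0.82601531]
scene 532.0229720929875 -0.05683410369154844 [1.05538399 0.62543441 0.62424272]
{'time_s': 0.1, 'qpos': array([ 1.00296986e+00,  2.76546026e-01,  1.50599504e+00,  4.26151729e-06,
        1.36074532e+00, -1.20996090e-01]), 'dq': array([ 0.00043111, -0.00257724, -0.00093053,  0.00189231,  0.0016822 ,
       -0.00083943]), 'tau': array([ 2.46463729e-03, -4.17697370e+01, -2.46407425e+01, -2.06524514e-04,
        5.76127495e-03,  8.38425564e-06]), 'position': array([0.24820463, 0.51813948, 0.23052268]), 'eef_rot': array([ 2.21561574e-01,  9.75146016e-01, -7.96431922e-04, -2.87899985e-04]), 'force': array([-0.14501979,  0.3245624 , -0.04117979]), 'wrist_torque': array([ 0.01335048, -0.05258509, -0.00219858]), 'grasp_force': 0.0, 'opening': 0.08547266482936056}
```

View pics/top0.png

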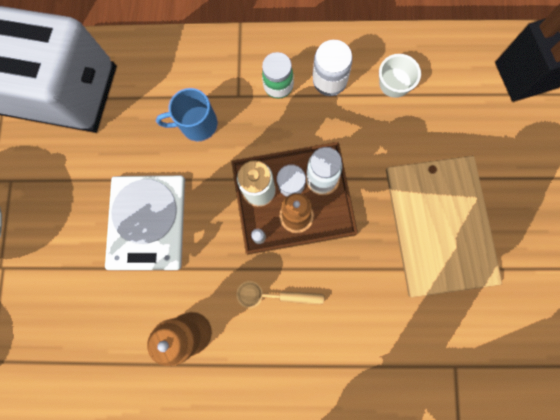

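View pics/scene0.png

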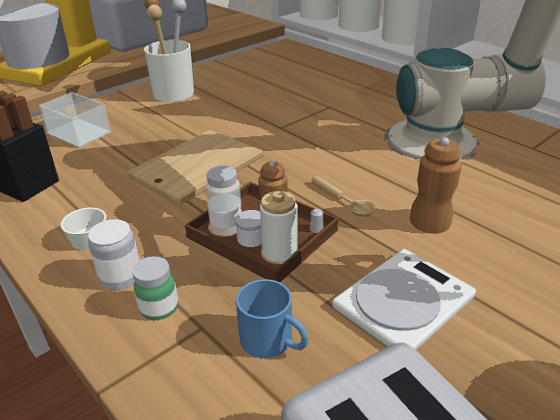

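The top view shows the tray at about (294,198), the canister at (256,178), the jar at (324,168), the small mill at (296,207) and the tin at (291,180). The board is on the right at (443,228) and the scale pan is at (144,210).

There are two mill candidates: the one in the tray at top (296,207), and a taller one at top (168,342), scene (438,185). The task means the smaller one, which is the one in the tray. There is one glass jar with a paper band in the tray at (324,168). The jars at (332,65) and (277,75) are outside the tray, so they are look-alikes. I'll confirm with an enlarged crop.

```bash
python3 - <<'E'
from h import *
a=cv2.imread('pics/top0.png')[135:260,225:365]; cv2.imwrite('pics/c1.png',cv2.resize(a,None,fx=4.8,fy=4.8,interpolation=cv2.INTER_CUBIC)[:600])
b=cv2.imread('pics/scene0.png')[150:280,180:350]; cv2.imwrite('pics/c2.png',cv2.resize(b,None,fx=4.6,fy=4.6,interpolation=cv2.INTER_CUBIC))
E
```

```text
(no output)
```

View pics/c1.png

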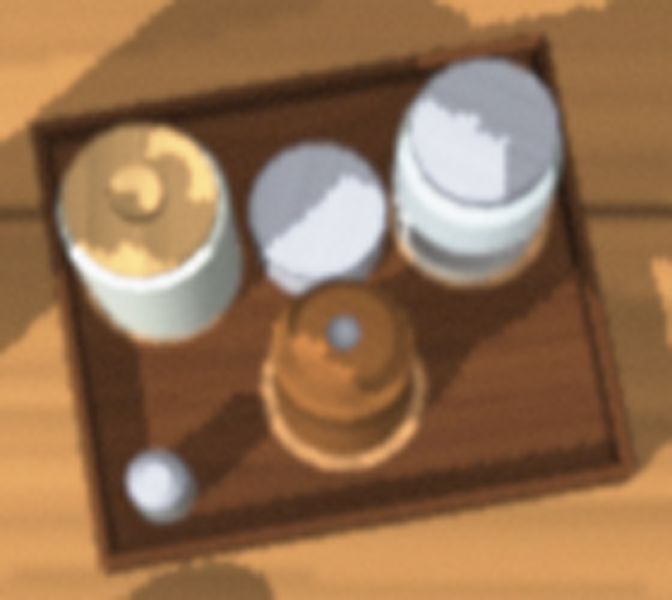

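View pics/c2.png

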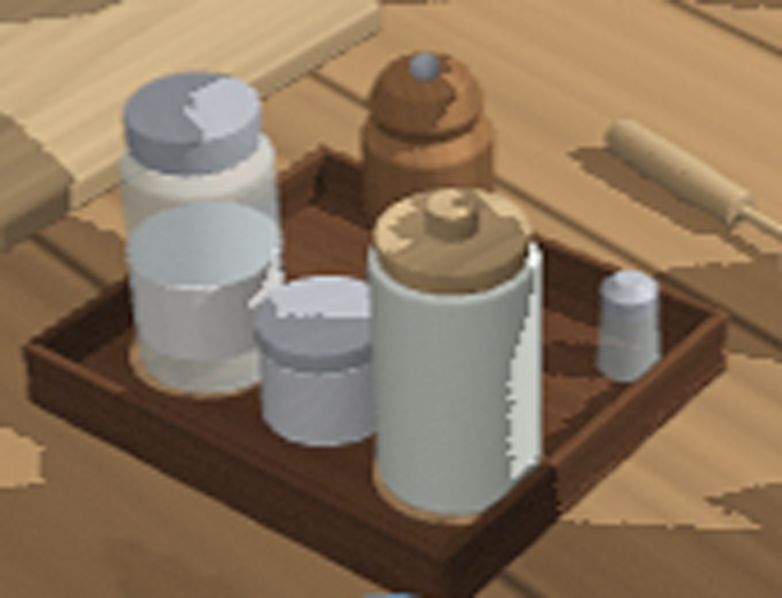

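The crop confirms the small mill, with its ball at crop (344,332), plus the jar lid at (485,130), the canister at (140,200) and the tin at (318,212).

```bash
python3 - <<'E'
from h import *
np.set_printoptions(precision=4,suppress=True)
T=lambda L:(np.array(L)+.5)/4.8-.5+[225,135]
S=lambda L:(np.array(L)+.5)/4.6-.5+[180,150]
tc=px2w('top',T([(35,128),(543,38),(632,470),(108,570)]),.03)
print('tray',tc)
c=tc[:,:2].mean(0); m=(tc[0]+tc[1]-tc[2]-tc[3])[:2]; yaw=np.arctan2(m[1],m[0]); l=(tc[0]+tc[3]-tc[1]-tc[2])[:2]
print(c,yaw,np.arctan2(-l[0],l[1]),np.linalg.norm(m)/2,np.linalg.norm(l)/2)
yaw=(yaw+np.arctan2(-l[0],l[1]))/2
Rm=np.array([[np.cos(yaw),-np.sin(yaw)],[np.sin(yaw),np.cos(yaw)]])
for n,p in dict(mill=(-.036,0),left=(.03,.066),right=(.03,-.066),tin=(.03,0),salt=(-.066,.084)).items(): print('nominal',n,c+Rm@p)
for n,t,s,z in [('can',(135,190),(450,200),.123),('canlid',(140,200),(452,243),.105),('mill',(344,332),(425,66),.129),('jar',(485,130),(192,103),.12),('tin',(318,212),(317,303),.046)]:
    print(n,px2w('top',T([t]),z)[0,:2],px2w('scene',S([s]),z)[0,:2])
print('tin',)
b=px2w('top',[(387,167),(474,157),(499,286),(410,296)],.018)
print('board',b,b.mean(0),np.linalg.norm(b[0]-b[1]),np.linalg.norm(b[0]-b[3]))
print('pan',px2w('top',[(144,210),(111,210),(177,210),(144,178),(144,243)],.028))
print('house',px2w('top',[(112,178),(185,177),(182,270),(105,270)],.02))
print('mug',px2w('top',[(193,112)],.085))
E
```

```text
tray [[ 0.6225  0.1216  0.03  ]
 [ 0.6605 -0.0911  0.03  ]
 [ 0.4785 -0.1232  0.03  ]
 [ 0.4382  0.0873  0.03  ]]
[ 0.5499 -0.0014] 0.17908448459931905 0.18294838475338587 0.18612856533284158 0.2152305892143044
nominal mill [ 0.5145 -0.0078]
nominal left [0.5675 0.069 ]
nominal right [ 0.5913 -0.0609]
nominal tin [0.5794 0.004 ]
nominal salt [0.4699 0.0694]
can [0.5706 0.069 ] [0.5579 0.0565]
canlid [0.5716 0.069 ] [0.5589 0.0582]
mill [ 0.5163 -0.0075] [ 0.5065 -0.0153]
jar [ 0.5937 -0.0597] [ 0.5823 -0.0697]
tin [0.5817 0.0029] [ 0.5703 -0.0123]
tin
board [[ 0.6126 -0.1904  0.018 ]
 [ 0.6329 -0.3665  0.018 ]
 [ 0.3768 -0.3945  0.018 ]
 [ 0.3582 -0.2239  0.018 ]] [ 0.4951 -0.2938  0.018 ] 0.17735193040590133 0.25659710930348206
pan [[0.5237 0.295  0.028 ]
 [0.5239 0.362  0.028 ]
 [0.5236 0.2286 0.028 ]
 [0.5893 0.2993 0.028 ]
 [0.4581 0.2908 0.028 ]]
house [[0.5917 0.3689 0.02  ]
 [0.593  0.218  0.02  ]
 [0.4063 0.2153 0.02  ]
 [0.4055 0.3685 0.02  ]]
mug [[0.7048 0.1905 0.085 ]]
```

```bash
python3 -m inch '[2.3,-3.8,1,0,0,3,1, 2.3,-4.2,1,0,0,3,1, 2.3,-4.5,1,0,0,3,1, 2.3,-4.5,1,0,0,3,1, 2.3,-4.5,0,0,0,3,1, 2.2,-4.5,0,0,0,3,1, 2.2,-4.5,0,0,0,3,1, 2.2,-4.5,0,0,0,3,1]' 40; python3 -m inch '[2.2,-4.5,0,0,0,3,1, 2.2,-4.5,0,0,0,3,1, 2.2,-4.5,0,0,0,3,1, 2.0,-4.0,0,0,0,3,1, 0,0,0,0,0,0,1, 0,0,0,0,0,0,1]'
```

```text
time_s: 1.1
position: [0.4297, 0.167, 0.2711]
eef_rot: [0.013, 1.0, 0.0, -0.0]
force: [0.2, 0.7, -0.1]
opening: 0.0854
grasp_force: 0.0
time_s: 1.85
position: [0.5148, -0.006, 0.2708]
eef_rot: [-0.09, 0.996, 0.001, -0.001]
force: [-1.5, -0.0, -0.6]
opening: 0.0855
grasp_force: 0.0
```

```bash
cat >> h.py <<'E'
from scipy.spatial.transform import Rotation as Ro
def wproj(P,s=None):
    s=s or r.read_state(); c=cam('wrist'); M=np.array(c['tool_from_camera'])
    W=np.eye(4);W[:3,:3]=Ro.from_quat(s['eef_rot']).as_matrix();W[:3,3]=s['position']
    X=(np.linalg.inv(W@M)@np.c_[np.array(P,float),np.ones(len(P))].T).T[:,:3]
    q=X[:,:2]/X[:,2:]; q=q*(1+c['k1']*(q**2).sum(1,keepdims=True)); return q*[c['fx'],c['fy']]+[c['cx'],c['cy']]
E
python3 - <<'E'
from h import *
s=r.read_state();im=cv2.cvtColor(snap('wrist','w1'),cv2.COLOR_RGB2BGR)
a=np.linspace(0,2*np.pi,60)
for (x,y),R,z in [((.515,-.0075),.029,.008),((.515,-.0075),.004,.137),((.568,.0685),.032,.110),((.591,-.060),.027,.128),((.580,.0035),.0275,.054)]:
    p=wproj(np.c_[x+R*np.cos(a),y+R*np.sin(a),a*0+z],s); cv2.polylines(im,[p.astype(np.int32)],True,(0,255,0),1)
cv2.imwrite('pics/w1o.png',im); print(s['position'],s['eef_rot'])
E
```

```text
[ 0.51484508 -0.00602092  0.27081626] [-9.02485087e-02  9.95918785e-01  6.17289588e-04 -7.74307025e-04]
```

View pics/w1o.png

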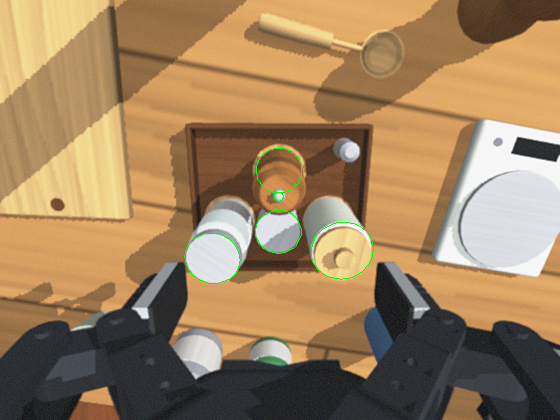

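The overlay fits all the things: mill ball (279,196), jar lid (213,257), canister top (341,250) and tin (278,231).

```bash
python3 -m inch '[0,-0.15,-4,0,0,0,1, 0,0,-4,0,0,0,1, 0,0,-4,0,0,0,1, 0,0,-3.5,0,0,0,1, 0,0,-2.5,0,0,0,1, 0,0,-1.8,0,0,0,1, 0,0,0,0,0,0,1, 0,0,0,0,0,0,1]' 60; python3 -m inch '[0,0,0,0,0,0,-1, 0,0,0,0,0,0,-1, 0,0,0,0,0,0,-1, 0,0,0,0,0,0,-1, 0,0,0,0,0,0,-1,0,0,0,0,0,0,-1,0,0,0,0,0,0,-1]'
```

```text
time_s: 2.9
position: [0.5158, -0.0072, 0.0742]
eef_rot: [-0.091, 0.996, -0.0, 0.001]
force: [0.0, -0.1, 0.4]
opening: 0.0856
grasp_force: 0.0
time_s: 3.78
position: [0.516, -0.0078, 0.0746]
eef_rot: [-0.091, 0.996, 0.0, 0.001]
force: [-0.8, 2.1, 5.0]
opening: 0.052
grasp_force: 62.4
```

```bash
python3 -m inch '[0,0,0.5,0,0,0,-1, 0,0,2,0,0,0,-1, 0,0,3,0,0,0,-1, -0.5,-1,3,0,0,0,-1, -1.3,-3.5,1.5,0,0,0,-1, -1.5,-4.5,0,0,0,0,-1, -1.5,-4.5,0,0,0,0,-1, -1.5,-4.5,0,0,0,0,-1]'; python3 -m inch '[-1.5,-4.5,0,0,0,0,-1, -1.3,-4.0,0,0,0,0,-1, -0.9,-2.6,0,0,0,0,-1, 0,-0.5,-3,0,0,0,-1, 0,0,-3,0,0,0,-1, 0,0,-2,0,0,0,-1,0,0,0,0,0,0,-1,0,0,0,0,0,0,-1]'
```

```text
time_s: 4.78
position: [0.4515, -0.189, 0.1732]
eef_rot: [-0.091, 0.996, 0.0, -0.0]
force: [-0.5, 0.0, -4.4]
opening: 0.0524
grasp_force: 63.6
time_s: 5.78
position: [0.4158, -0.3043, 0.094]
eef_rot: [-0.091, 0.996, -0.0, 0.0]
force: [0.7, -0.6, -3.7]
opening: 0.0524
grasp_force: 63.8
```

```bash
python3 -m inch '[0,0,-0.4,0,0,0,-1, 0,0,-0.4,0,0,0,-1, 0,0,0,0,0,0,-1, 0,0,0,0,0,0,-1]'; python3 -m inch '[0,0,-0.1,0,0,0,-1, 0,0,0,0,0,0,-1, 0,0,0,0,0,0,-1]'
```

```text
time_s: 6.28
position: [0.4155, -0.3039, 0.0854]
eef_rot: [-0.091, 0.996, -0.0, 0.0]
force: [0.1, -0.2, -2.8]
opening: 0.0527
grasp_force: 63.9
time_s: 6.65
position: [0.4156, -0.304, 0.0846]
eef_rot: [-0.091, 0.996, -0.0, 0.0]
force: [-1.1, 0.7, 0.3]
opening: 0.0521
grasp_force: 64.0
```

```bash
python3 -m inch '[0,0,0,0,0,0,1, 0,0,0,0,0,0,1, 0,0,0,0,0,0,1, 0,0,0,0,0,0,1, 0,0,2,0,0,0,1, 0,0,4,0,0,0,1, 0,0,4,0,0,0,1, 0,0,2,0,0,0,1]'; python3 -m inch '[1.5,3.5,0,0,0,0,1, 2,5,0,0,0,0,1, 2,5,0,0,0,0,1, 2,5,0,0,0,0,1, 2,5,0,0,0,0,1, 2,5,0,0,0,0,1, 2,5,0,0,0,0,1, 1.7,3.8,0,0,0,0,1]'; python3 -m inch '[0,0,0,0,0,0,1, 0,0,0,0,0,0,1]'
```

```text
time_s: 7.65
position: [0.4162, -0.3046, 0.2067]
eef_rot: [-0.091, 0.996, -0.001, 0.001]
force: [0.1, -1.1, -0.0]
opening: 0.0852
grasp_force: 0.0
time_s: 8.65
position: [0.5679, 0.0713, 0.2043]
eef_rot: [-0.091, 0.996, 0.0, 0.0]
force: [-0.9, -0.2, 0.9]
opening: 0.0855
grasp_force: 0.0
time_s: 8.9
position: [0.567, 0.0688, 0.204]
eef_rot: [-0.091, 0.996, -0.0, -0.001]
force: [0.7, 0.3, 0.2]
opening: 0.0851
grasp_force: 0.0
```

```bash
python3 -m inch '[0.1,0,-3,0,0,0,1, 0,0,-4,0,0,0,1, 0,0,-3.5,0,0,0,1, 0,0,-2.3,0,0,0,1, 0,0,0,0,0,0,1, 0,0,0,0,0,0,1]' 60; python3 -m inch '[0,0,0,0,0,0,-1, 0,0,0,0,0,0,-1, 0,0,0,0,0,0,-1, 0,0,0,0,0,0,-1, 0,0,0,0,0,0,-1,0,0,0,0,0,0,-1]'
```

```text
time_s: 9.65
position: [0.5691, 0.0682, 0.0774]
eef_rot: [-0.09, 0.996, -0.0, 0.001]
force: [0.3, -0.2, 0.3]
opening: 0.0852
grasp_force: 0.0
time_s: 10.4
position: [0.5697, 0.0686, 0.0782]
eef_rot: [-0.091, 0.996, -0.001, 0.002]
force: [-1.3, -2.7, 6.4]
opening: 0.0626
grasp_force: 65.9
```

```bash
python3 -m inch '[0,0,0.5,0,0,0,-1, 0,0,2,0,0,0,-1, 0,0,3.5,0,0,0,-1, -1,0,4,0,0,0,-1, -3,-1,2,0,0,0,-1, -3,-3,0,0,0,0,-1, -0.5,-4.5,0,0,0,0,-1, 0,-4.5,0,0,0,0,-1]'; python3 -m inch '[0,-4.5,0,0,0,0,-1, 0,-4.5,0,0,0,0,-1, 0,-4.5,0,0,0,0,-1, 0,-4.5,0,0,0,0,-1, 0,-3.5,0,0,0,0,-1, 0,-1.8,-1.5,0,0,0,-1, 0,0,-3,0,0,0,-1,0,0,-3,0,0,0,-1]'; python3 -m inch '[0,0,-2,0,0,0,-1, 0,0,-0.5,0,0,0,-1, 0,0,0,0,0,0,-1, 0,0,0,0,0,0,-1]'
```

```text
time_s: 11.4
position: [0.4921, -0.0613, 0.1963]
eef_rot: [-0.091, 0.996, 0.0, -0.0]
force: [0.3, 1.0, -2.9]
opening: 0.062
grasp_force: 66.7
time_s: 12.4
position: [0.4927, -0.2927, 0.1192]
eef_rot: [-0.09, 0.996, 0.001, -0.001]
force: [0.6, 0.3, -4.2]
opening: 0.062
grasp_force: 66.9
time_s: 12.9
position: [0.4941, -0.2941, 0.0972]
eef_rot: [-0.091, 0.996, -0.0, 0.001]
force: [-0.1, -1.2, -4.0]
opening: 0.0622
grasp_force: 66.7
```

Down 0.9 cm to contact.

```bash
python3 -m inch '[0,0,-0.4,0,0,0,-1, 0,0,-0.4,0,0,0,-1, 0,0,0,0,0,0,-1, 0,0,0,0,0,0,-1]'; python3 -m inch '[0,0,-0.1,0,0,0,-1, 0,0,0,0,0,0,-1, 0,0,0,0,0,0,-1]'
```

```text
time_s: 13.4
position: [0.4934, -0.2938, 0.0882]
eef_rot: [-0.091, 0.996, 0.0, -0.0]
force: [0.3, 0.1, -3.5]
opening: 0.0623
grasp_force: 66.8
time_s: 13.78
position: [0.4935, -0.2939, 0.0881]
eef_rot: [-0.091, 0.996, -0.0, 0.0]
force: [-1.6, 1.4, 5.5]
opening: 0.062
grasp_force: 67.8
```

```bash
python3 -m inch '[0,0,0,0,0,0,1, 0,0,0,0,0,0,1, 0,0,0,0,0,0,1, 0,0,0,0,0,0,1, 0,0,2,0,0,0,1, 0,0,4,0,0,0,1, 0,0,4,0,0,0,1, 0,0,2,0,0,0,1]'; python3 -m inch '[1.2,2.5,0,0,0,0,1, 2,4.5,0,0,0,0,1, 2,4.5,0,0,0,0,1, 2,4.5,0,0,0,0,1, 1.6,4.5,0,0,0,0,1, 0.9,2.9,0,0,0,0,1, 0,0,0,0,0,0,1,0,0,0,0,0,0,1]'
```

```text
time_s: 14.78
position: [0.4943, -0.2946, 0.2098]
eef_rot: [-0.091, 0.996, -0.001, 0.001]
force: [0.5, 0.8, -0.9]
opening: 0.0855
grasp_force: 0.0
time_s: 15.78
position: [0.5903, -0.0604, 0.2072]
eef_rot: [-0.091, 0.996, -0.0, -0.0]
force: [-0.4, 0.3, 0.1]
opening: 0.0853
grasp_force: 0.0
```

```bash
python3 -m inch '[0.05,0,-3,0,0,0,1, 0,0,-4,0,0,0,1, 0,0,-4,0,0,0,1, 0,0,-2.8,0,0,0,1, 0,0,0,0,0,0,1, 0,0,0,0,0,0,1]' 60; python3 -m inch '[0,0,0,0,0,0,-1, 0,0,0,0,0,0,-1, 0,0,0,0,0,0,-1, 0,0,0,0,0,0,-1, 0,0,0,0,0,0,-1,0,0,0,0,0,0,-1]'
```

```text
time_s: 16.52
position: [0.5918, -0.061, 0.0704]
eef_rot: [-0.09, 0.996, -0.0, 0.001]
force: [0.3, -0.1, -0.1]
opening: 0.0854
grasp_force: 0.0
time_s: 17.27
position: [0.5921, -0.06, 0.0713]
eef_rot: [-0.091, 0.996, -0.0, 0.002]
force: [-0.7, 0.3, 4.5]
opening: 0.0603
grasp_force: 65.6
```

```bash
python3 -m inch '[0,0,0.5,0,0,0,-1, 0,0,2,0,0,0,-1, 0,0,3.5,0,0,0,-1, 0,0,4,0,0,0,-1, -0.3,-2,2,0,0,0,-1, -0.3,-4,0,0,0,0,-1, -0.3,-4.5,0,0,0,0,-1, -0.3,-4.5,0,0,0,0,-1]'; python3 -m inch '[-0.3,-4.0,0,0,0,0,-1, 0,-2.5,0,0,0,0,-1, 0,-0.7,-2,0,0,0,-1, 0,0,-4,0,0,0,-1, 0,0,-3,0,0,0,-1, 0,0,-1.2,0,0,0,-1,0,0,0,0,0,0,-1,0,0,0,0,0,0,-1]'
```

```text
time_s: 18.27
position: [0.5784, -0.2108, 0.1892]
eef_rot: [-0.091, 0.996, 0.0, -0.0]
force: [0.8, 0.7, -4.0]
opening: 0.0602
grasp_force: 65.8
time_s: 19.27
position: [0.5771, -0.2823, 0.0888]
eef_rot: [-0.091, 0.996, -0.001, 0.001]
force: [0.4, 0.2, -2.7]
opening: 0.0602
grasp_force: 65.8
```

```bash
python3 -m inch '[0,0,-0.3,0,0,0,-1, 0,0,-0.3,0,0,0,-1, 0,0,0,0,0,0,-1, 0,0,0,0,0,0,-1]'; python3 -m inch '[0,0,-0.15,0,0,0,-1, 0,0,0,0,0,0,-1, 0,0,0,0,0,0,-1]'
```

```text
time_s: 19.77
position: [0.576, -0.282, 0.0815]
eef_rot: [-0.091, 0.996, 0.0, 0.0]
force: [0.3, -0.3, -2.7]
opening: 0.0603
grasp_force: 65.8
time_s: 20.15
position: [0.5761, -0.2819, 0.0814]
eef_rot: [-0.091, 0.996, -0.0, 0.0]
force: [-1.1, 2.0, 5.8]
opening: 0.0603
grasp_force: 66.6
```

```bash
python3 -m inch '[0,0,0,0,0,0,1, 0,0,0,0,0,0,1, 0,0,0,0,0,0,1, 0,0,0,0,0,0,1, 0,0,2,0,0,0,1, 0,0,4,0,0,0,1, 0,0,5,0,0,0,1, 0,0,5,0,0,0,1]'; python3 -m inch '[0,2.6,2,0,0,0,1, 0,4.5,0,0,0,0,1, 0,4.5,0,0,0,0,1, 0,4.5,0,0,0,0,1, 0.2,4.5,0,0,0,0,1, 0.2,5,0,0,0,0,1, 0,2.9,0,0,0,0,1,0,0,0,0,0,0,1]'
python3 - <<'E'
from h import *
s=r.read_state();im=cv2.cvtColor(snap('wrist','w2'),cv2.COLOR_RGB2BGR)
a=np.linspace(0,2*np.pi,60)
for (x,y),R,z in [((.580,.0035),.0275,.054),((.5237,.2953),.066,.028),((.5145,-.0078),.034,.008),((.5675,.069),.034,.008),((.5913,-.0609),.034,.008)]:
    p=wproj(np.c_[x+R*np.cos(a),y+R*np.sin(a),a*0+z],s); cv2.polylines(im,[p.astype(np.int32)],True,(0,255,0),1)
cv2.imwrite('pics/w2o.png',im); print(s['position'],s['eef_rot'])
E
```

```text
time_s: 21.15
position: [0.5758, -0.2818, 0.2411]
eef_rot: [-0.091, 0.996, 0.0, -0.0]
force: [0.2, -0.3, 0.2]
opening: 0.0853
grasp_force: 0.0
time_s: 22.15
position: [0.5786, 0.0063, 0.2588]
eef_rot: [-0.093, 0.996, 0.001, -0.001]
force: [-0.6, 0.7, -0.7]
opening: 0.0856
grasp_force: 0.0
[0.57860679 0.00628852 0.25879356] [-9.26928086e-02  9.95693742e-01  7.54037499e-04 -1.20291260e-03]
```

View pics/w2o.png

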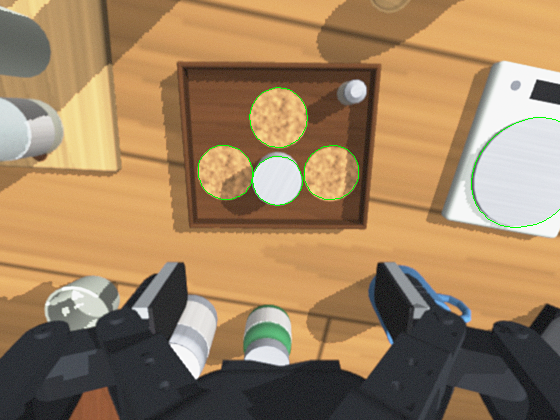

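```bash
python3 -m inch '[0,0,-4,0,0,0,1, 0,0,-5,0,0,0,1, 0,0,-5,0,0,0,1, 0,0,-4,0,0,0,1, 0,0,0,0,0,0,1, 0,0,0,0,0,0,1]' 50
```

```text
time_s: 22.95
position: [0.581, 0.0024, 0.081]
eef_rot: [-0.09, 0.996, -0.0, 0.001]
force: [-0.5, -0.5, -0.6]
opening: 0.0854
grasp_force: 0.0
```

```bash
python3 -m inch '[0,0.1,-3,0,0,0,1, 0,0,-2.3,0,0,0,1, 0,0,-1.2,0,0,0,1, 0,0,0,0,0,0,1, 0,0,0,0,0,0,1]' 50;  python3 -m inch '[0,0,0,0,0,0,-1, 0,0,0,0,0,0,-1, 0,0,0,0,0,0,-1, 0,0,0,0,0,0,-1, 0,0,0,0,0,0,-1,0,0,0,0,0,0,-1]'
```

```text
time_s: 23.58
position: [0.5812, 0.0039, 0.0162]
eef_rot: [-0.091, 0.996, -0.0, 0.001]
force: [0.2, -0.1, -0.1]
opening: 0.0851
grasp_force: 0.0
time_s: 24.32
position: [0.5805, 0.0039, 0.0158]
eef_rot: [-0.091, 0.996, -0.0, 0.001]
force: [-2.2, 0.2, 6.2]
opening: 0.0538
grasp_force: 51.7
```

```bash
python3 -m inch '[0,0,0.5,0,0,0,-1, 0,0,2,0,0,0,-1, 0,0,3.5,0,0,0,-1, 0,0.5,3,0,0,0,-1, -0.5,3,1,0,0,0,-1, -0.8,4,0,0,0,0,-1, -0.8,4.5,0,0,0,0,-1, -0.8,4.5,0,0,0,0,-1]'; python3 -m inch '[-0.8,4.5,0,0,0,0,-1, -0.8,4.0,0,0,0,0,-1, -0.8,2.6,0,0,0,0,-1, -0.4,1.5,-2,0,0,0,-1, 0,0,-3,0,0,0,-1, 0,0,-1.5,0,0,0,-1,0,0,0,0,0,0,-1,0,0,0,0,0,0,-1]'
```

```text
time_s: 25.32
position: [0.5504, 0.1703, 0.1147]
eef_rot: [-0.09, 0.996, 0.0, -0.0]
force: [1.1, 1.0, -1.0]
opening: 0.0533
grasp_force: 52.8
time_s: 26.32
position: [0.5238, 0.2951, 0.0507]
eef_rot: [-0.09, 0.996, 0.0, 0.001]
force: [1.0, 0.3, -0.5]
opening: 0.0533
grasp_force: 52.8
```

```bash
python3 -m inch '[0,0,-0.8,0,0,0,-1, 0,0,-0.5,0,0,0,-1, 0,0,0,0,0,0,-1, 0,0,0,0,0,0,-1]'; python3 -m inch '[0,0,-0.15,0,0,0,-1, 0,0,0,0,0,0,-1, 0,0,0,0,0,0,-1]'
```

```text
time_s: 26.82
position: [0.523, 0.2951, 0.0369]
eef_rot: [-0.091, 0.996, 0.0, 0.0]
force: [-1.3, 0.2, -1.3]
opening: 0.0536
grasp_force: 52.8
time_s: 27.2
position: [0.5232, 0.2952, 0.0359]
eef_rot: [-0.091, 0.996, 0.0, 0.0]
force: [-1.6, -0.5, 3.3]
opening: 0.0536
grasp_force: 52.9
```

```bash
python3 -m inch '[0,0,0,0,0,0,1, 0,0,0,0,0,0,1, 0,0,0,0,0,0,1, 0,0,0,0,0,0,1, 0,0,2,0,0,0,1, 0,0,4,0,0,0,1, 0,0,5,0,0,0,1, 0,0,5,0,0,0,1]'; python3 -m inch '[0,0,2.5,0,0,0,1, 0,-3,2.5,0,0,0,1, 0.5,-5,0,0,0,0,1, 0.5,-5,0,0,0,0,1, 0.5,-5,0,0,0,0,1, 0.5,-5,0,0,0,0,1, 0.5,-5,0,0,0,0,1, 0.5,-5,0,0,0,0,1]'; python3 -m inch '[0.5,-5,0,0,0,0,1, 0.5,-5,0,0,0,0,1, 0.5,-5,0,0,0,0,1, 0.5,-5,0,0,0,0,1, 0.3,-3,0,0,0,0,1,0,-1.7,0,0,0,0,1,0,0,0,0,0,0,1,0,0,0,0,0,0,1]'
```

```text
time_s: 28.2
position: [0.5227, 0.295, 0.1966]
eef_rot: [-0.091, 0.996, -0.0, -0.0]
force: [-0.1, 1.1, 0.2]
opening: 0.0856
grasp_force: 0.0
time_s: 29.2
position: [0.5529, -0.0365, 0.2454]
eef_rot: [-0.091, 0.996, 0.0, 0.0]
force: [0.5, 0.8, -0.0]
opening: 0.0856
grasp_force: 0.0
time_s: 30.2
position: [0.5759, -0.2805, 0.2454]
eef_rot: [-0.091, 0.996, 0.001, -0.0]
force: [-0.3, 0.1, 0.3]
opening: 0.0851
grasp_force: 0.0
```

Down to z = 0.0815 for the jar and grip.

```bash
python3 -m inch '[0,-0.15,-4,0,0,0,1, 0,0,-5,0,0,0,1, 0,0,-4.5,0,0,0,1, 0,0,-3,0,0,0,1, 0,0,0,0,0,0,1, 0,0,0,0,0,0,1, 0,0,0,0,0,0,1]' 60
```

```text
time_s: 31.08
position: [0.5773, -0.2837, 0.0825]
eef_rot: [-0.091, 0.996, -0.001, 0.002]
force: [0.6, -0.6, 0.4]
opening: 0.0852
grasp_force: 0.0
```

```bash
python3 -m inch '[0,0,0,0,0,0,-1, 0,0,0,0,0,0,-1, 0,0,0,0,0,0,-1, 0,0,0,0,0,0,-1, 0,0,0,0,0,0,-1,0,0,0,0,0,0,-1]'
```

```text
time_s: 31.82
position: [0.5764, -0.2831, 0.0819]
eef_rot: [-0.09, 0.996, 0.0, 0.001]
force: [-0.7, 2.6, 5.4]
opening: 0.0603
grasp_force: 64.5
```

```bash
python3 -m inch '[0,0,0.5,0,0,0,-1, 0,0,2,0,0,0,-1, 0,0,3.5,0,0,0,-1, 0,1,3,0,0,0,-1, 0.3,3,0,0,0,0,-1, 0.3,4,0,0,0,0,-1, 0.3,4.5,0,0,0,0,-1, 0.3,4.5,0,0,0,0,-1]'; python3 -m inch '[0.3,3.5,0,0,0,0,-1, 0.1,1.8,0,0,0,0,-1, 0,0,-2,0,0,0,-1, 0,0,-3.5,0,0,0,-1, 0,0,-2.5,0,0,0,-1, 0,0,-1,0,0,0,-1,0,0,0,0,0,0,-1,0,0,0,0,0,0,-1]'
```

```text
time_s: 32.83
position: [0.5876, -0.1123, 0.1699]
eef_rot: [-0.09, 0.996, 0.0, -0.0]
force: [0.5, 0.2, -3.2]
opening: 0.0603
grasp_force: 65.7
time_s: 33.83
position: [0.5929, -0.0609, 0.0814]
eef_rot: [-0.091, 0.996, -0.0, 0.001]
force: [-0.1, -0.1, -2.6]
opening: 0.0604
grasp_force: 65.7
```

```bash
python3 -m inch '[0,0,-0.5,0,0,0,-1, 0,0,-0.35,0,0,0,-1, 0,0,0,0,0,0,-1, 0,0,0,0,0,0,-1]'; python3 -m inch '[0,0,-0.1,0,0,0,-1, 0,0,0,0,0,0,-1, 0,0,0,0,0,0,-1]'
```

```text
time_s: 34.33
position: [0.5921, -0.0605, 0.072]
eef_rot: [-0.091, 0.996, -0.0, 0.0]
force: [1.3, 0.8, -1.3]
opening: 0.06
grasp_force: 65.7
time_s: 34.7
position: [0.5924, -0.0604, 0.0719]
eef_rot: [-0.091, 0.996, -0.0, 0.001]
force: [-0.5, 1.1, 5.1]
opening: 0.0603
grasp_force: 66.4
```

```bash
python3 -m inch '[0,0,0,0,0,0,1, 0,0,0,0,0,0,1, 0,0,0,0,0,0,1, 0,0,0,0,0,0,1, 0,0,2,0,0,0,1, 0,0,4,0,0,0,1, 0,0,5,0,0,0,1, 0,0,3,0,0,0,1]'; python3 -m inch '[-1,-2.4,0,0,0,0,1, -2,-4.5,0,0,0,0,1, -2,-4.5,0,0,0,0,1, -2,-4.5,0,0,0,0,1, -1.9,-4.5,0,0,0,0,1, -0.9,-2.9,0,0,0,0,1, 0,0,0,0,0,0,1,0,0,0,0,0,0,1]'
```

```text
time_s: 35.7
position: [0.5928, -0.0606, 0.2135]
eef_rot: [-0.091, 0.996, -0.0, 0.002]
force: [0.1, -0.4, -0.4]
opening: 0.0852
grasp_force: 0.0
time_s: 36.7
position: [0.494, -0.2928, 0.2106]
eef_rot: [-0.091, 0.996, 0.001, -0.0]
force: [-0.7, -0.3, 0.4]
opening: 0.0854
grasp_force: 0.0
```

```bash
python3 -m inch '[0,0,-3,0,0,0,1, 0,0,-4,0,0,0,1, 0,0,-3.5,0,0,0,1, 0,0,-1.9,0,0,0,1, 0,0,0,0,0,0,1, 0,0,0,0,0,0,1, 0,0,0,0,0,0,1]' 60
```

```text
time_s: 37.58
position: [0.4949, -0.2937, 0.0882]
eef_rot: [-0.091, 0.996, -0.001, 0.001]
force: [-0.3, 0.5, 0.7]
opening: 0.0855
grasp_force: 0.0
```

```bash
python3 -m inch '[0,0,0,0,0,0,-1, 0,0,0,0,0,0,-1, 0,0,0,0,0,0,-1, 0,0,0,0,0,0,-1, 0,0,0,0,0,0,-1,0,0,0,0,0,0,-1]'
```

```text
time_s: 38.33
position: [0.4946, -0.2942, 0.0881]
eef_rot: [-0.091, 0.996, -0.001, 0.001]
force: [0.2, -0.0, 5.7]
opening: 0.0623
grasp_force: 65.9
```

```bash
python3 -m inch '[0,0,0.5,0,0,0,-1, 0,0,2,0,0,0,-1, 0,0,3.5,0,0,0,-1, 0,1,3,0,0,0,-1, 0,3,1,0,0,0,-1, 0,4.5,0,0,0,0,-1, 0,4.5,0,0,0,0,-1, 0,4.5,0,0,0,0,-1]'; python3 -m inch '[0,4.5,0,0,0,0,-1, 0,4.5,0,0,0,0,-1, 1.5,4.5,0,0,0,0,-1, 3,3.5,0,0,0,0,-1, 2.3,1.8,0,0,0,0,-1, 0.8,0,-3,0,0,0,-1, 0,0,-3.5,0,0,0,-1, 0,0,-2.5,0,0,0,-1]';  python3 -m inch '[0,0,-1,0,0,0,-1,0,0,0,0,0,0,-1,0,0,0,0,0,0,-1]'
```

```text
time_s: 39.33
position: [0.493, -0.1167, 0.186]
eef_rot: [-0.09, 0.996, 0.001, -0.001]
force: [0.9, -1.4, -4.3]
opening: 0.0624
grasp_force: 66.8
time_s: 40.33
position: [0.5682, 0.0698, 0.0943]
eef_rot: [-0.091, 0.996, 0.0, -0.002]
force: [1.0, 0.3, -3.6]
opening: 0.0623
grasp_force: 66.8
time_s: 40.7
position: [0.5709, 0.0695, 0.0879]
eef_rot: [-0.091, 0.996, -0.0, 0.001]
force: [0.9, -0.4, -3.9]
opening: 0.0621
grasp_force: 66.8
```

```bash
python3 -m inch '[0,-0.1,-0.5,0,0,0,-1, 0,0,-0.35,0,0,0,-1, 0,0,0,0,0,0,-1, 0,0,0,0,0,0,-1]'; python3 -m inch '[0,0,-0.15,0,0,0,-1, 0,0,0,0,0,0,-1, 0,0,0,0,0,0,-1]'
```

```text
time_s: 41.2
position: [0.57, 0.0686, 0.0783]
eef_rot: [-0.091, 0.996, 0.0, -0.0]
force: [0.2, 0.7, -3.3]
opening: 0.0621
grasp_force: 66.9
time_s: 41.58
position: [0.5703, 0.0686, 0.0781]
eef_rot: [-0.091, 0.996, 0.0, 0.001]
force: [-2.5, -0.4, 6.5]
opening: 0.0621
grasp_force: 67.7
```

Release, then go to the mill at (.4156, -.304).

```bash
python3 -m inch '[0,0,0,0,0,0,1, 0,0,0,0,0,0,1, 0,0,0,0,0,0,1, 0,0,0,0,0,0,1, 0,0,2,0,0,0,1, 0,0,4,0,0,0,1, 0,0,4,0,0,0,1, 0,0,3,0,0,0,1]'; python3 -m inch '[-1.2,-2.5,0,0,0,0,1, -2,-4.8,0,0,0,0,1, -2,-5,0,0,0,0,1, -2,-5,0,0,0,0,1, -2,-5,0,0,0,0,1, -2,-5,0,0,0,0,1, -2,-5,0,0,0,0,1, -1.7,-3.7,0,0,0,0,1]'; python3 -m inch '[-0.5,-1.2,0,0,0,0,1, 0,0,0,0,0,0,1, 0,0,0,0,0,0,1]'
```

```text
time_s: 42.58
position: [0.5704, 0.0686, 0.2086]
eef_rot: [-0.091, 0.996, -0.0, 0.001]
force: [-0.2, 0.5, -0.2]
opening: 0.0854
grasp_force: 0.0
time_s: 43.58
position: [0.4201, -0.2935, 0.2069]
eef_rot: [-0.09, 0.996, -0.0, 0.0]
force: [0.5, -0.3, -0.5]
opening: 0.0853
grasp_force: 0.0
time_s: 43.95
position: [0.4164, -0.3021, 0.2068]
eef_rot: [-0.091, 0.996, 0.001, 0.0]
force: [-0.1, 1.0, -0.1]
opening: 0.0854
grasp_force: 0.0
```

```bash
python3 -m inch '[0,-0.1,-3,0,0,0,1, 0,0,-4,0,0,0,1, 0,0,-3.5,0,0,0,1, 0,0,-1.8,0,0,0,1, 0,0,0,0,0,0,1, 0,0,0,0,0,0,1, 0,0,0,0,0,0,1]' 60
```

```text
time_s: 44.82
position: [0.4168, -0.3047, 0.085]
eef_rot: [-0.091, 0.996, -0.001, 0.001]
force: [-0.5, 0.4, 0.3]
opening: 0.0855
grasp_force: 0.0
```

```bash
python3 -m inch '[0,0,0,0,0,0,-1, 0,0,0,0,0,0,-1, 0,0,0,0,0,0,-1, 0,0,0,0,0,0,-1, 0,0,0,0,0,0,-1,0,0,0,0,0,0,-1]'
```

```text
time_s: 45.58
position: [0.4161, -0.3044, 0.0848]
eef_rot: [-0.091, 0.996, -0.0, 0.0]
force: [-0.1, 2.1, 4.9]
opening: 0.0523
grasp_force: 62.3
```

```bash
python3 -m inch '[0,0,0.5,0,0,0,-1, 0,0,2,0,0,0,-1, 0,0,3.5,0,0,0,-1, 0,1,3,0,0,0,-1, 1.3,3.5,0,0,0,0,-1, 1.5,4.5,0,0,0,0,-1, 1.5,4.5,0,0,0,0,-1, 1.5,4.5,0,0,0,0,-1]'; python3 -m inch '[1.5,4.5,0,0,0,0,-1, 1.5,4.2,0,0,0,0,-1, 1.1,2.6,0,0,0,0,-1, 0.1,0.4,0,0,0,0,-1, 0,0,-3,0,0,0,-1, 0,0,-4,0,0,0,-1, 0,0,-2,0,0,0,-1, 0,0,-0.3,0,0,0,-1]';  python3 -m inch '[0,0,0,0,0,0,-1,0,0,0,0,0,0,-1]'
```

```text
time_s: 46.58
position: [0.4738, -0.123, 0.1735]
eef_rot: [-0.09, 0.996, 0.0, -0.0]
force: [1.0, 0.1, -3.1]
opening: 0.0523
grasp_force: 63.6
time_s: 47.58
position: [0.5141, -0.0081, 0.0792]
eef_rot: [-0.09, 0.996, 0.0, -0.002]
force: [-0.4, 0.1, -3.4]
opening: 0.0525
grasp_force: 63.8
time_s: 47.82
position: [0.5169, -0.0079, 0.082]
eef_rot: [-0.09, 0.996, -0.0, 0.001]
force: [-1.3, -0.4, -3.5]
opening: 0.0522
grasp_force: 63.9
```

```bash
python3 -m inch '[0,0,-0.4,0,0,0,-1, 0,0,-0.25,0,0,0,-1, 0,0,0,0,0,0,-1, 0,0,0,0,0,0,-1]'; python3 -m inch '[0,0,-0.12,0,0,0,-1, 0,0,0,0,0,0,-1, 0,0,0,0,0,0,-1]'
```

```text
time_s: 48.32
position: [0.5162, -0.0074, 0.0748]
eef_rot: [-0.091, 0.996, -0.0, 0.0]
force: [-0.3, -0.2, 2.5]
opening: 0.0524
grasp_force: 64.3
time_s: 48.7
position: [0.5164, -0.0073, 0.0748]
eef_rot: [-0.091, 0.996, -0.0, 0.001]
force: [-2.8, 1.3, 10.5]
opening: 0.0523
grasp_force: 65.2
```

Release, rise clear, and retreat toward the robot, out of the top camera's view.

```bash
python3 -m inch '[0,0,0.1,0,0,0,-1, 0,0,0,0,0,0,1, 0,0,0,0,0,0,1, 0,0,0,0,0,0,1, 0,0,0,0,0,0,1, 0,0,2,0,0,0,1, 0,0,4,0,0,0,1, 0,0,5,0,0,0,1]'; python3 -m inch '[0,0,5,0,0,0,1, -3,-1,3,0,0,0,1, -4,-4,0,0,0,0,1, -4,-5,0,0,0,0,1, -4,-5,0,0,0,0,1, -4,-5,0,0,0,0,1, 0,-4,0,0,0,0,1, 0,-3,0,0,0,0,1]'
python3 - <<'E'
from h import *
im=cv2.cvtColor(snap('top','end'),cv2.COLOR_RGB2BGR)
o=cv2.imread('pics/top0.png')
f=lambda a:cv2.resize(a[130:280,100:365],(795,450),interpolation=cv2.INTER_CUBIC)[:300]
cv2.imwrite('pics/endc.png',np.vstack([f(o),f(im)]))
E
```

```text
time_s: 49.7
position: [0.5152, -0.0073, 0.1843]
eef_rot: [-0.091, 0.996, 0.0, -0.001]
force: [1.8, -0.7, -0.5]
opening: 0.0852
grasp_force: 0.0
time_s: 50.7
position: [0.3281, -0.2756, 0.2643]
eef_rot: [-0.089, 0.996, -0.0, 0.0]
force: [0.4, 0.4, 0.4]
opening: 0.0849
grasp_force: 0.0
```

View pics/endc.png

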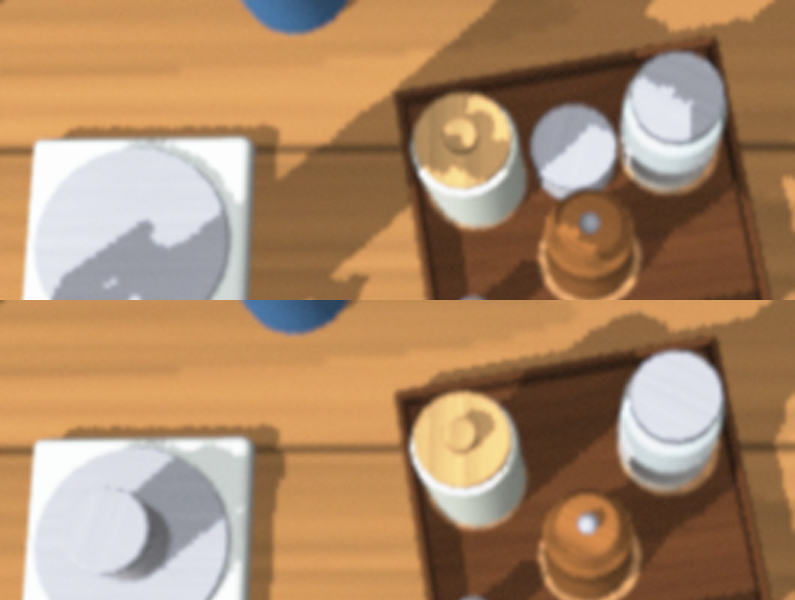

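The before/after crops match: canister (463,138) to (463,432), jar lid (678,97) to (676,396), mill ball (590,222) to (587,523), all within about 2 mm. The tin top at (107,530) is where parallax puts a tin centred on the pan.

```bash
python3 -c "
from workcell import r
print(r.close_job())"
```

```text
the job is handed in; nothing more can be done
None
```

The job is handed in at about 51 s on the robot's clock: the tin stands in the middle of the scale pan, and the jar, mill and canister are back upright within about 2 mm of their starting spots in the last top view.

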